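# Latch the shielded test case

## Robot

A 6-joint arm with a two-finger parallel gripper is mounted at the origin on the work surface. World frame = base frame: x ahead of the robot, y to its left, z up, the work surface at z = 0. Lengths are in m, angles in degrees, forces in N, time in s.
With the tool pointing down it reaches from about 0.35 to 0.925 m from the base axis. Payload 6.4 kg.
Tool frame: the origin (TCP) lies on the centre line of the jaws, within the pads' length; the fingertips stand 25 mm ahead of it and the grasp point (between the pads) lies 6 mm ahead of it; z points along the fingers, y is the direction in which the jaws open and shut (so a half turn about z gives the same grasp; the last joint's range is limited). The gripper opens to 85 mm and grips with 20 to 120 N. Pads are 22 mm wide; open, the fingers measure 114 mm over their backs; the gripper's body (76 mm by 85 mm) begins 54 mm behind the grasp point. The pads swing forward as they close: fully open they stand 13 mm farther back than shut.
Start: joints at [66.973, 14.043, 89.255, -0, 76.702, -9.975], TCP at [0.147, 0.633, 0.256] pointing down, gripper open.
Joint ranges: [-179.41, 179.41], [-58.25, 129.5], [7.25, 145.43], [-54.29, 234.29], [11.92, 165.04], [-157.13, 157.13]. Speed limits (degrees/s): [147.25, 147.25, 180, 180, 180, 180].

## Interface

Orientations are given as [roll, pitch, yaw] about the fixed x, y, z axes, in that order (R = Rz(yaw) Ry(pitch) Rx(roll)).
In Python, from cell import r gives the robot as it stands.
- The arm moves only by the tool play_rows, never from a script. Its arguments are lists of equal length, an entry for each row: "delta_rot": the turn, a rotation vector about the tool's x, y, z in degrees, a list of three; "dp": the shift along the tool's x, y, z in mm, a list of three; "gripper": the opening, from -1 (shut) to 1 (fully open), so that 0 is half open. A call has 1 to 8 rows; each row is the pose to reach, as a shift and turn from the pose commanded when the call began, along the tool's axes at that moment; what a row does not reach only later rows make up. A row lasts 1/12 s, in which the tool goes at most 41.7 mm and 7.16 degrees, less where a joint would pass 70% of its speed; a pose out of reach is approached as far as the arm can. A call with a gripper value outside its range is refused whole. The fingers move at their own pace and stop on an object; "grip_force" is the grip in N (left out, the last holds). Time passes only in rows, so rows that repeat a pose let the fingers close. It gives the time, the measured TCP pose, the force and the opening at its end, in the units of the state.
- r.read_state(): the state, without advancing time (a new reading comes with each control period).
- r.capture(name): name is "scene" or "top"; returns the picture (384x512x3 uint8, red, green, blue); there is no depth.
- r.camera_model(name): a dict with "fovy" (degrees; the focal length in pixels is half the picture's height over the tangent of half this angle, whatever the lens; pixels are square), "cx", "cy" (the principal point, pixels), "R" (3x3) and "t" (3): a world point X has camera coordinates R X + t. Camera axes: x right, y down, z forward; pixel columns grow to the right and rows downward; lengths in m; the calibration is good to about 2 mm. A picture is of the moment at which its call begins. camera_model takes no time and is no camera call.
- r.job_done(): hands the job in, once; it reports no verdict.
The state is a dict: "clock": time; "q": joint angles; "dq": joint speeds; "tau": joint torques, N m; "position": TCP position; "orientation": TCP orientation; "contact_force": force on the tool from outside, world axes, zero at the start; "ft_torque": the same for the moment, N m; "opening": finger opening in m.
Only numpy, scipy, OpenCV 4.12 (cv2) and the standard library are available. Lean on these libraries where they do the work, as an engineer would, in place of code of your own. Each camera call takes 0.05 s, during which the arm holds its last target. There are 200 camera calls.

## Task

Close up the dark grey shielded test case: slide its aluminium lid shut, hook the latch's wire loop behind the lip of the keeper on the lid while the lever is still up, then press the lever down over centre until it snaps flat on the case. Leave the other things on the bench where they are, and let go of everything at the end.

Things in the scene. Friction and masses are not known exactly. Their poses are not given: they have to be found in the camera images.
- case: Dark grey sheet-metal instrument case fixed to the bench, 260 x 130 mm, 85 mm high. Origin: centre of its underside, on the bench top. Its x axis points from the latch (solid deck, half x < 5 mm, deck top at z = 85 mm) to the lid (half x > 8 mm); y is across, z up. The latch lies on the centre line y = 0. The lever's hinge is at x = -25, z = 99 mm, axis along y.
- lid (a joint): How far the sliding lid stands open, m: 0 = shut against the deck's end, up to 0.08; it slides along the case's +x to open, with 2.5 N of friction, and stays where it is left. The lid is an aluminium plate 122 x 110 x 6 mm, top face at z = 79 mm over the bench, held down by 6 mm higher side rails.
- lid_grip (a point): Centre of the top of the lid's black grip bar (60 mm across y, 10 mm thick along x, 22 mm tall from the lid's face), at the lid's outer end; 70 mm further along x than keeper_seat. Push it towards -x to shut the lid.
- keeper_seat (a point): Where the loop's bar sits in the keeper, 20 mm above the lid's face; moves with the lid (case x = 45, z = 99 mm when shut); axes parallel to the case's. The keeper is a dark steel hook, 22 mm wide across y, its throat open to +x: post face 3 mm to the -x side of the seat, flat foot (shelf for the bar) 5 mm below the seat running to 21 mm on its +x side, and a lip over it: see keeper_lip.
- keeper_lip (a point): Top of the lip's free edge: 3 mm to the +x side of keeper_seat and 10 mm above it. The lip is 5 mm thick and joins the post. The bar must pass over it, come down at least 7 mm to the +x side of the seat, then go back -x under the lip.
- lever (a joint): Lever angle, rad: 0 = flat on the deck pointing to the case's -x (latched), pi/2 = upright, stop at 2.1 (leaning over the lid). Friction (0.03 N m) holds it where it is left. The handle is a steel plate 30 mm wide across y, 6 mm thick, its end 89 mm from the hinge.
- lever_tip (a point): Middle of the rolled end of the lever's handle, 85 mm from the lever's hinge.
- bail (a joint): Angle of the loop on the lever, rad; the loop's rise above level (towards its bar, pointing +x) is about this minus the lever angle. It can swing to 2.85, never through the handle. Friction (0.06 N m) holds it.
- loop_hinge (a point): Hinge of the loop on the lever, 20 mm from the lever's hinge; it turns with the lever: at lever angle q (rad) it is at case x = -25 - 20 cos(q - 0.3), z = 99 + 20 sin(q - 0.3) mm.
- loop_bar (a point): Middle of the loop's cross bar (6 mm round, along y). The loop is a steel frame with two side rods (y = +-20 mm), 85 mm from loop_hinge to the bar. Flat round caps at the bar's ends, 16 mm across, 52 mm over their outer faces: pinch these along y. Carry the bar anywhere over the keeper: lever and loop follow. The rods are sprung: after 6 N they stretch 1 mm per 5 N, 4 to 5 mm when latched.
- screwdriver: Loose screwdriver, 190 mm, lying beside the case. Not to be disturbed.
- dummy_load: Loose finned dark metal block 100 x 60 x 40 mm beside the case. Not to be disturbed.
- spanner: Loose spanner, 170 mm, lying beside the case. Not to be disturbed.
- multimeter: Loose black hand meter 155 x 78 x 34 mm. Not to be disturbed.
- mug: Loose white mug, 95 mm tall. Not to be disturbed.
- mouse: Loose black computer mouse, about 100 mm long. Not to be disturbed.
- parts_tray: Loose clear plastic parts tray 120 x 90 x 35 mm. Not to be disturbed.

How it is judged:
By the outcome, as a careful person would: the job done as asked, in the order asked, and still so for the second after the job is handed in, with the robot touching nothing.
It also fails if it takes over 67 s, if anything falls off the work surface, if the arm or the gripper's body presses on something with over 40 N, if the wrist force passes 120 N, or if a joint passes its speed limit or range.

## Working session

There is one attempt and no reset: what is moved stays moved. The work goes in short steps, Python scripts to look and compute and a tool call to move; the robot and the scene stay as the last step left them, time stands still between calls to the robot, and variables do not carry over. Pictures are saved under pics/ and viewed, about 8 in all and at most 12, crops included, and the job is handed in when it is done.

Besides the shell and the picture viewer there is one more tool, called after ">>>" in YAML: its name, and indented under it one key for each argument. play_rows: Moves the arm, as the interface text tells. Its arguments: {"type":"object","properties":{"delta_rot":{"type":"array","items":{"type":"array","items":{"type":"number"}}},"dp":{"type":"array","items":{"type":"array","items":{"type":"number"}}},"gripper":{"type":"array","items":{"type":"number"}},"grip_force":{"type":"number"}},"required":["delta_rot","dp","gripper"]}

```bash
ls; mkdir -p pics
python3 - <<'E'
from cell import r
import cv2,numpy as np
s=r.read_state();print(s['clock'],s['position'],s['orientation'],s['opening'])
for n in("scene","top"):
    m=r.camera_model(n);print(n,m['fovy'],m['cx'],m['cy'],np.round(m['R'],4).tolist(),np.round(m['t'],4).tolist())
    cv2.imwrite(f'pics/{n}0.png',cv2.resize(r.capture(n)[:,:,::-1],None,fx=1.5,fy=1.5))
E
```

```text
pics
0.0 [0.14658743 0.63273523 0.25520345] [-1.79892239e+02 -1.68598253e-02  1.66949326e+02] 0.08532526158662528
scene 56.22806786223357 263.0371983713921 200.6088400666094 [[0.3733, 0.9276, -0.0159], [0.7251, -0.3024, -0.6186], [-0.5786, 0.2195, -0.7855]] [-0.207, -0.3599, 1.5116]
top 57.79462282883134 259.83183501351607 191.46504993759808 [[0.0187, -0.9997, 0.0141], [-0.9951, -0.02, -0.0966], [0.0969, -0.0123, -0.9952]] [-0.0427, 0.572, 1.1144]
```

View pics/scene0.png

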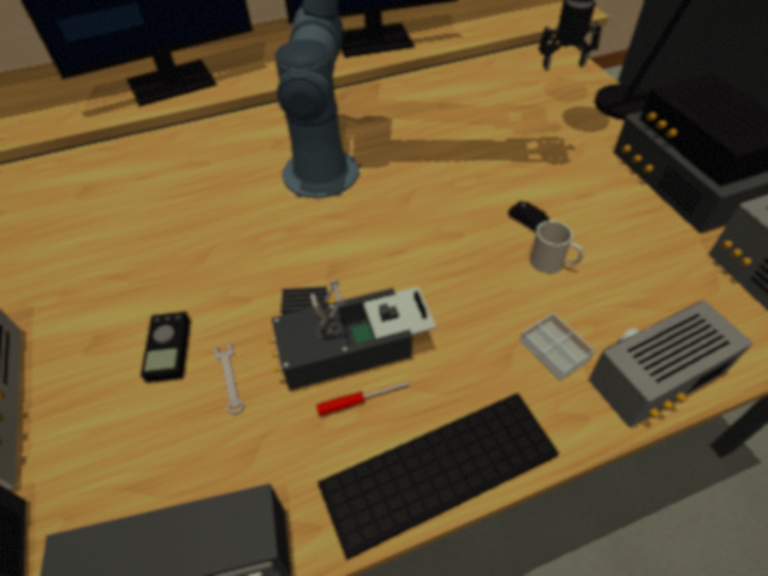

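View pics/top0.png

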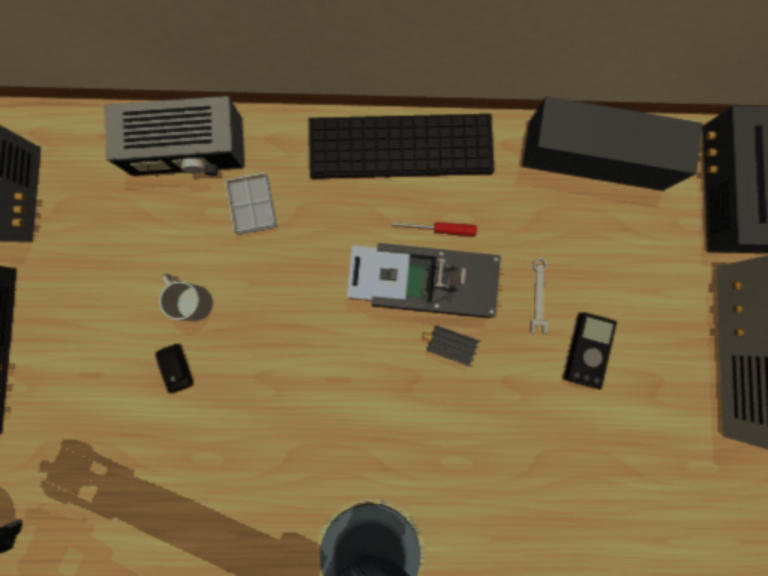

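Scene: case at about (390,340) with lever up. Top: the case deck spans (375–500, 245–317), with the lid's open end to the left (grip bar at 355,272), keeper at (389,274), and lever/loop at (440–465, 275). I'll crop both views closer.

```bash
cat > h.py <<'E'
from cell import r
import cv2,numpy as np
def K(n):
    m=r.camera_model(n);f=192/np.tan(np.radians(m['fovy']/2));return m,f
def ray(n,u,v):
    m,f=K(n);R=np.array(m['R']);t=np.array(m['t']);d=R.T@np.array([(u-m['cx'])/f,(v-m['cy'])/f,1]);return -R.T@t,d
def onz(n,u,v,z):
    c,d=ray(n,u,v);return c+d*(z-c[2])/d[2]
def proj(n,X):
    m,f=K(n);p=np.array(m['R'])@X+np.array(m['t']);return np.array([m['cx']+f*p[0]/p[2],m['cy']+f*p[1]/p[2]])
def tri(a,b):  # pixels in scene, top
    c1,d1=ray('scene',*a);c2,d2=ray('top',*b)
    s=np.linalg.lstsq(np.c_[d1,-d2],c2-c1,rcond=None)[0];p,q=c1+s[0]*d1,c2+s[1]*d2
    return (p+q)/2,np.linalg.norm(p-q)
def crop(n,u0,v0,w,h,k,name,img=None):
    img=r.capture(n) if img is None else img
    cv2.imwrite(name,cv2.resize(img[v0:v0+h,u0:u0+w,::-1],None,fx=k,fy=k,interpolation=cv2.INTER_CUBIC))
E
python3 - <<'E'
from h import *
a=np.array([c for c in [(251.5,164),(332.7,171.3),(330,210.7),(249,203.3)]])
for u,v in a: print(np.round(onz('top',u,v,.085),4))
A=r.capture('top');B=r.capture('scene')
A=cv2.resize(A[150:220,222:342,::-1],None,fx=6.5,fy=6.5,interpolation=cv2.INTER_CUBIC)
cv2.imwrite('pics/t1.png',A)
B=cv2.resize(B[180:260,175:300,::-1],None,fx=6.4,fy=6.4,interpolation=cv2.INTER_CUBIC)
cv2.imwrite('pics/s1.png',B)
E
```

```text
[ 0.6533 -0.003   0.085 ]
[ 0.6355 -0.2589  0.085 ]
[ 0.5114 -0.2503  0.085 ]
[0.5295 0.0021 0.085 ]
```

View pics/t1.png

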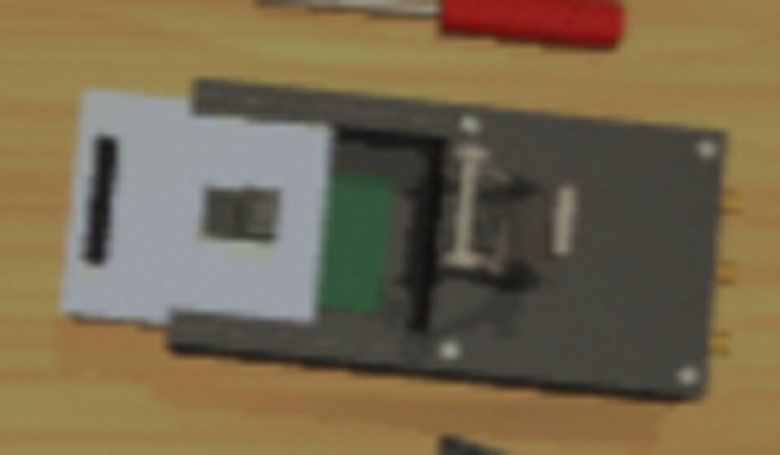

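View pics/s1.png

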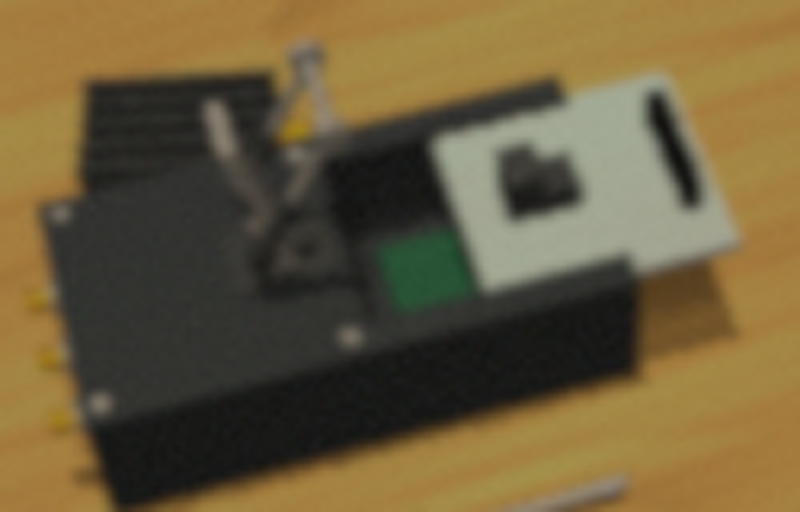

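Top crop: lid grip bar (100,200), keeper (240,213), loop bar with caps from (475,150) to (458,265), lever end (565,220). Scene crop: bar from (305,50) to (332,132), lever end about (220,125), grip bar (672,150). I'll fit the case frame and intersect rays with its centre plane.

Run:
```python
from h import *
T=lambda p:(p[0]/6.5+222-.4,p[1]/6.5+150-.4)
S=lambda p:(p[0]/6.4+175-.4,p[1]/6.4+180-.4)
for nm,f,n,P in(('top',T,'top',[(193,80),(727,132),(703,398),(170,348)]),('scene',S,'scene',[(560,80),(42,205),(100,425),(632,258)])):
    c=[onz(n,*f(p),.085) for p in P]; c=np.array(c)
    ex=(c[0]+c[3]-c[1]-c[2])/2; print(nm,c.mean(0).round(4),'L',np.linalg.norm(ex),'W',np.linalg.norm((c[0]+c[1]-c[2]-c[3])/2),'yaw',np.degrees(np.arctan2(ex[1],ex[0])))
    print(c.round(4).tolist())
    ctr,yaw=(c.mean(0),np.arctan2(ex[1],ex[0]))
    if n=='top': C0,Y0=ctr,yaw
C=(C0+ctr)/2; Y=(Y0+yaw)/2
C[2]=0;print('C',C,np.degrees(Y)); np.save('case.npy',[*C,Y])
E3=np.array([[np.cos(Y),np.sin(Y),0],[-np.sin(Y),np.cos(Y),0],[0,0,1]])
def pl(n,p):
    c,d=ray(n,*p);c=E3@(c-C);d=E3@d;return c,d
def show(nm,t,s):
    c,d=pl('top',T(t));c2,d2=pl('scene',S(s))
    X,e=tri(S(s),T(t));print(nm,'tri',(E3@(X-C)*1e3).round(1),'gap',round(e*1e3,1))
show('bar',(467,208),(318,91));show('cap+',(460,262),(305,50));show('cap-',(475,150),(332,132))
show('tip',(565,220),(220,125));show('grip',(100,200),(672,150));show('keeper',(240,213),(540,180))
```

```text
top [ 0.5852 -0.1268  0.085 ] L 0.2580159411404707 W 0.12988596236879024 yaw 85.67214504764407
[[0.66, -0.0022, 0.085], [0.64, -0.2613, 0.085], [0.511, -0.2495, 0.085], [0.53, 0.006, 0.085]]
scene [ 0.583  -0.1254  0.085 ] L 0.2548981431687764 W 0.12095047020881387 yaw 86.55578302450186
[[0.5343, 0.0063, 0.085], [0.5109, -0.2498, 0.085], [0.6398, -0.2554, 0.085], [0.647, -0.0027, 0.085]]
C [ 0.58410661 -0.12607143  0.        ] 86.11396403607297
bar tri [  2.2  -1.7 196. ] gap 1.1
cap+ tri [  3.   22.1 196.5] gap 2.2
cap- tri [  1.5 -27.  198.1] gap 0.0
tip tri [-41.6  -1.1 189.4] gap 1.5
grip tri [166.4  -4.1  89.8] gap 2.8
keeper tri [99.6 -3.5 93.4] gap 1.6
```

```bash
cat >> h.py <<'E'
from scipy.spatial.transform import Rotation as Ro
C=np.array([.5856,-.1264,0]);Y=85.5
E3=Ro.from_euler('z',-Y,degrees=True).as_matrix()
def to_case(X): return E3@(np.asarray(X)-C)
def world(p): return C+E3.T@(np.asarray(p)/1e3)
def go(*P,yaw=None):
    s=r.read_state();R=Ro.from_euler('xyz',s['orientation'],degrees=True)
    Rt=Ro.from_euler('xyz',[180,0,Y if yaw is None else yaw],degrees=True)
    print('t',round(s['clock'],2),'case',(to_case(s['position'])*1e3).round(1),'F',np.round(E3@s['contact_force'],1),'open',round(s['opening']*1e3,1))
    print('rot',(R.inv()*Rt).as_rotvec(degrees=True).round(2))
    for p in P: print(p,'dp',(R.inv().apply(world(p)-s['position'])*1e3).round(1))
E
python3 - <<'E'
from h import *
T=lambda p:(p[0]/6.5+222-.4,p[1]/6.5+150-.4)
print('grip top',(to_case(onz('top',*T((100,200)),.101))*1e3).round(1))
for p in[(205,213),(276,213)]:print('keeper',(to_case(onz('top',*T(p),.107))*1e3).round(1))
for p in[(82,205),(325,222)]:print('lid ends',(to_case(onz('top',*T(p),.079))*1e3).round(1))
X,e=tri((318/6.4+174.6,91/6.4+179.6),T((467,208)));print('bar',to_case(X)*1e3)
go((205,0,256))
E
```

```text
grip top [167.3   0.2 101. ]
keeper [117.    2.2 107. ]
keeper [ 83.7  -1.1 107. ]
lid ends [177.1   0.8  79. ]
lid ends [59.3 -2.6 79. ]
bar [ 2.45855037e+00 -1.55480593e-01  1.95999572e+02]
t 0.2 case [722.5 497.2 255.6] F [-1.2  0.2  0. ] open 85.5
rot [-7.000e-02  4.000e-02  8.145e+01]
(205, 0, 256) dp [-568.6 -437.9    0. ]
```

>>> play_rows:
  dp:
    - [-28, -22, 0]
    - [-57, -44, 0]
    - [-85, -66, 0]
    - [-113, -88, 0]
    - [-142, -110, 0]
    - [-170, -131, 0]
    - [-199, -153, 0]
    - [-227, -175, 0]
  delta_rot:
    - [0, 0, 4]
    - [0, 0, 8]
    - [0, 0, 12]
    - [0, 0, 16]
    - [0, 0, 20]
    - [0, 0, 24]
    - [0, 0, 28]
    - [0, 0, 32]
  gripper: [-1, -1, -1, -1, -1, -1, -1, -1]
  grip_force: 40

```text
clock: 0.87
position: [0.3291, 0.41, 0.2562]
orientation: [180.0, 0.0, 134.8]
contact_force: [1.3, -0.2, -0.4]
opening: 0.0001
```

```bash
python3 -c "
from h import *
go((205,0,256))"
```

```text
t 0.87 case [514.6 297.8 256.2] F [-0.1 -1.3 -0.4] open 0.1
rot [ 0.    0.   49.26]
(205, 0, 256) dp [-4.276e+02 -4.030e+01  2.000e-01]
```

>>> play_rows:
  dp:
    - [-38, -4, 0]
    - [-76, -7, 0]
    - [-114, -11, 0]
    - [-152, -14, 0]
    - [-190, -18, 0]
    - [-228, -22, 0]
    - [-266, -25, 0]
    - [-304, -29, 0]
  delta_rot:
    - [0, 0, 6]
    - [0, 0, 12]
    - [0, 0, 18]
    - [0, 0, 24]
    - [0, 0, 30]
    - [0, 0, 36]
    - [0, 0, 42]
    - [0, 0, 49.2]
  gripper: [-1, -1, -1, -1, -1, -1, -1, -1]

```text
clock: 1.53
position: [0.5235, 0.1741, 0.2563]
orientation: [180.0, -0.0, 85.5]
contact_force: [0.3, 1.1, -0.8]
opening: -0.0
```

```bash
python3 -c "
from h import *
go((205,0,256),(205,0,114))"
```

```text
t 1.53 case [294.7  85.5 256.3] F [ 1.1 -0.3 -0.8] open -0.0
rot [ 0.   -0.01 -0.04]
(205, 0, 256) dp [-89.7  85.6   0.2]
(205, 0, 114) dp [-89.7  85.6 142.2]
```

>>> play_rows:
  dp:
    - [-30, 29, 0]
    - [-60, 57, 0]
    - [-90, 86, 0]
    - [-90, 86, 35]
    - [-90, 86, 70]
    - [-90, 86, 105]
    - [-90, 86, 142]
    - [-90, 86, 142]
  delta_rot:
    - [0, 0, 0]
    - [0, 0, 0]
    - [0, 0, 0]
    - [0, 0, 0]
    - [0, 0, 0]
    - [0, 0, 0]
    - [0, 0, 0]
    - [0, 0, 0]
  gripper: [-1, -1, -1, -1, -1, -1, -1, -1]

```text
clock: 2.2
position: [0.596, 0.0798, 0.1057]
orientation: [-179.1, 0.0, 85.8]
contact_force: [-1.0, 0.2, -1.3]
opening: -0.0002
```

```bash
python3 -c "
from h import *
go((205,0,114),(135,0,114))"
```

```text
t 2.2 case [206.4   5.8 105.7] F [ 0.1  1.  -1.3] open -0.2
rot [-0.9   0.02  0.26]
(205, 0, 114) dp [-1.4  5.6 -8.4]
(135, 0, 114) dp [-71.4   5.3  -8.3]
```

>>> play_rows:
  dp:
    - [0, 0, 0]
    - [0, 0, 0]
    - [0, 0, 0]
  delta_rot:
    - [0, 0, 0]
    - [0, 0, 0]
    - [0, 0, 0]
  gripper: [-1, -1, -1]

```text
clock: 2.45
position: [0.6039, 0.0798, 0.1177]
orientation: [179.7, -0.0, 85.8]
contact_force: [0.7, 0.0, 0.4]
opening: 0.0003
```

```bash
python3 -c "
from h import *
go((205,0,114),(145,0,114),(130,0,114))"
```

```text
t 2.45 case [207.   -2.1 117.7] F [ 0.1 -0.7  0.4] open 0.3
rot [ 0.32 -0.01  0.3 ]
(205, 0, 114) dp [-1.9 -2.1  3.7]
(145, 0, 114) dp [-61.9  -2.4   3.7]
(130, 0, 114) dp [-76.9  -2.5   3.7]
```

>>> play_rows:
  dp:
    - [-8, 0, 0]
    - [-16, 0, 0]
    - [-24, 0, 0]
    - [-32, 0, 0]
    - [-40, 0, 0]
    - [-48, 0, 0]
    - [-56, 0, 0]
    - [-62, 0, 0]
  delta_rot:
    - [0, 0, 0]
    - [0, 0, 0]
    - [0, 0, 0]
    - [0, 0, 0]
    - [0, 0, 0]
    - [0, 0, 0]
    - [0, 0, 0]
    - [0, 0, 0]
  gripper: [-1, -1, -1, -1, -1, -1, -1, -1]

```text
clock: 3.12
position: [0.5973, 0.0169, 0.1144]
orientation: [180.0, -0.0, 85.8]
contact_force: [0.6, 2.8, 2.2]
opening: -0.0001
```

>>> play_rows:
  dp:
    - [-2, 0, 0]
    - [-4, 0, 0]
    - [-6, 0, 0]
    - [-8, 0, 0]
    - [-9, 0, 0]
    - [-10, 0, 0]
    - [-11, 0, 0]
    - [-11, 0, 0]
  delta_rot:
    - [0, 0, 0]
    - [0, 0, 0]
    - [0, 0, 0]
    - [0, 0, 0]
    - [0, 0, 0]
    - [0, 0, 0]
    - [0, 0, 0]
    - [0, 0, 0]
  gripper: [-1, -1, -1, -1, -1, -1, -1, -1]

```text
clock: 3.78
position: [0.5964, 0.0069, 0.1142]
orientation: [-180.0, 0.0, 85.8]
contact_force: [0.5, 1.6, 0.2]
opening: -0.0004
```

```bash
python3 -c "
from h import *
go((130,0,114))"
```

```text
t 3.78 case [133.7  -0.3 114.2] F [ 1.7 -0.4  0.2] open -0.4
rot [-0.01  0.01  0.3 ]
(130, 0, 114) dp [-3.7 -0.3  0.2]
```

Still sliding (about 2 N of friction); push on gently until it meets the stop.

>>> play_rows:
  dp:
    - [-1, 0, 0]
    - [-2, 0, 0]
    - [-3, 0, 0]
    - [-4, 0, 0]
    - [-5, 0, 0]
    - [-5, 0, 0]
  delta_rot:
    - [0, 0, 0]
    - [0, 0, 0]
    - [0, 0, 0]
    - [0, 0, 0]
    - [0, 0, 0]
    - [0, 0, 0]
  gripper: [-1, -1, -1, -1, -1, -1]

```text
clock: 4.28
position: [0.5961, 0.0036, 0.1142]
orientation: [180.0, -0.2, 85.7]
contact_force: [2.0, 9.3, 1.7]
opening: 0.0004
```

>>> play_rows:
  dp:
    - [-1, 0, 0]
    - [-2, 0, 0]
    - [-3, 0, 0]
    - [-3, 0, 0]
  delta_rot:
    - [0, 0, 0]
    - [0, 0, 0]
    - [0, 0, 0]
    - [0, 0, 0]
  gripper: [-1, -1, -1, -1]

```text
clock: 4.62
position: [0.596, 0.0034, 0.1143]
orientation: [180.0, -0.5, 85.7]
contact_force: [2.9, 20.3, 2.4]
opening: -0.0001
```

```bash
python3 -c "
from h import *
go((130,0,114))"
```

```text
t 4.62 case [130.2  -0.2 114.3] F [20.5 -1.3  2.4] open -0.1
rot [ 0.02 -0.52  0.23]
(130, 0, 114) dp [-0.2 -0.2  0.3]
```

>>> play_rows:
  dp:
    - [6, 0, 0]
    - [6, 0, -20]
    - [6, 0, -50]
    - [6, 0, -85]
    - [6, 0, -115]
    - [6, 0, -135]
    - [6, 0, -141]
    - [6, 0, -141]
  delta_rot:
    - [0, 0, 0]
    - [0, 0, 0]
    - [0, 0, 0]
    - [0, 0, 0]
    - [0, 0, 0]
    - [0, 0, 0]
    - [0, 0, 0]
    - [0, 0, 0]
  gripper: [-1, -1, -1, -1, 1, 1, 1, 1]

```text
clock: 5.28
position: [0.597, 0.0044, 0.257]
orientation: [179.8, 0.1, 85.8]
contact_force: [-0.6, 0.8, -0.5]
opening: 0.048
```

>>> play_rows:
  dp:
    - [-10, 0, 0]
    - [-30, 0, 0]
    - [-55, 0, 0]
    - [-80, 0, 0]
    - [-105, 0, 0]
    - [-120, 0, 0]
    - [-129, 0, 0]
    - [-129, 0, 0]
  delta_rot:
    - [0, 0, 0]
    - [0, 0, 0]
    - [0, 0, 0]
    - [0, 0, 0]
    - [0, 0, 0]
    - [0, 0, 0]
    - [0, 0, 0]
    - [0, 0, 0]
  gripper: [1, 1, 1, 1, 1, 1, 1, 1]

```text
clock: 5.95
position: [0.5861, -0.1252, 0.2537]
orientation: [-179.9, -0.0, 85.7]
contact_force: [-0.2, 0.7, -0.5]
opening: 0.0855
```

```bash
python3 -c "
from h import *
go((2.5,0,206))
crop('scene',165,150,140,105,5.7,'pics/s2.png')"
```

```text
t 5.95 case [  1.2  -0.4 253.7] F [ 0.7  0.3 -0.5] open 85.5
rot [-0.15 -0.03  0.15]
(2.5, 0, 206) dp [ 1.3 -0.2 47.7]
```

View pics/s2.png

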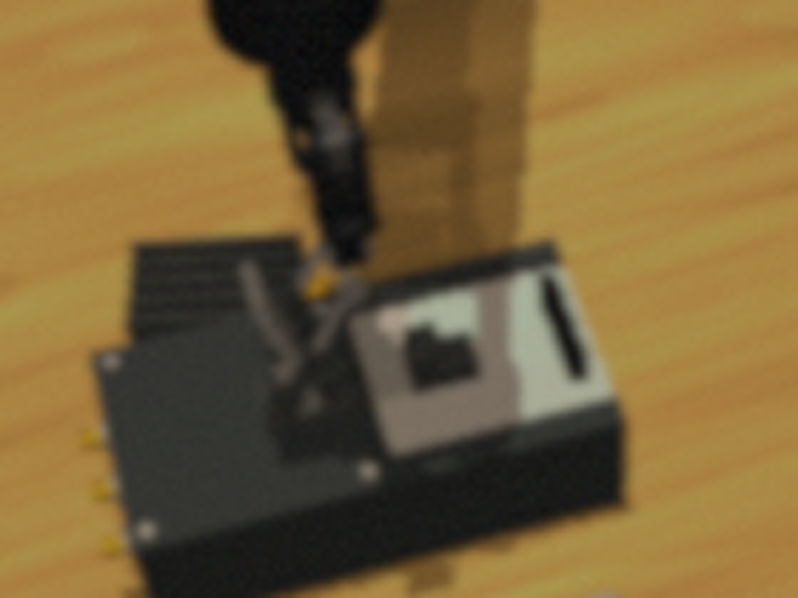

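The lid is now flush against the deck (its end at about x 360–395) and the open fingers straddle the loop at (345,255). I'll descend and pinch.

>>> play_rows:
  dp:
    - [0, 0, 6]
    - [0, 0, 14]
    - [0, 0, 24]
    - [0, 0, 34]
    - [0, 0, 42]
    - [0, 0, 47]
    - [0, 0, 47]
    - [0, 0, 47]
  delta_rot:
    - [0, 0, 0]
    - [0, 0, 0]
    - [0, 0, 0]
    - [0, 0, 0]
    - [0, 0, 0]
    - [0, 0, 0]
    - [0, 0, 0]
    - [0, 0, 0]
  gripper: [1, 1, 1, 1, 1, 1, 1, 1]

```text
clock: 6.67
position: [0.5867, -0.1236, 0.2079]
orientation: [-180.0, -0.0, 85.8]
contact_force: [0.3, -0.3, -0.3]
opening: 0.0856
```

>>> play_rows:
  dp:
    - [0, 0, 0]
    - [0, 0, 0]
    - [0, 0, 0]
    - [0, 0, 0]
    - [0, 0, 0]
    - [0, 0, 0]
  delta_rot:
    - [0, 0, 0]
    - [0, 0, 0]
    - [0, 0, 0]
    - [0, 0, 0]
    - [0, 0, 0]
    - [0, 0, 0]
  gripper: [0, 0, 0, 0, 0, 0]
  grip_force: 25

```text
clock: 7.17
position: [0.5869, -0.1237, 0.2089]
orientation: [180.0, 0.0, 85.8]
contact_force: [-2.5, 1.1, 3.2]
opening: 0.0513
```

>>> play_rows:
  dp:
    - [0, 0, 0]
    - [0, 0, 0]
    - [0, 0, 0]
    - [0, 0, 0]
    - [0, 0, 0]
    - [0, 0, 0]
  delta_rot:
    - [0, 0, 0]
    - [0, 0, 0]
    - [0, 0, 0]
    - [0, 0, 0]
    - [0, 0, 0]
    - [0, 0, 0]
  gripper: [-0.2, -0.2, -0.2, -0.2, -0.2, -0.2]

```text
clock: 7.67
position: [0.587, -0.1236, 0.2088]
orientation: [180.0, -0.0, 85.8]
contact_force: [-2.4, 1.5, 5.8]
opening: 0.0512
```

```bash
python3 -c "
from h import *
go((54,0,126))
crop('scene',185,170,100,75,7.5,'pics/s3.png')"
```

```text
t 7.67 case [  2.9  -1.1 208.8] F [1.3 2.5 5.8] open 51.2
rot [ 0.02 -0.01  0.29]
(54, 0, 126) dp [51.1 -0.9 82.8]
```

View pics/s3.png

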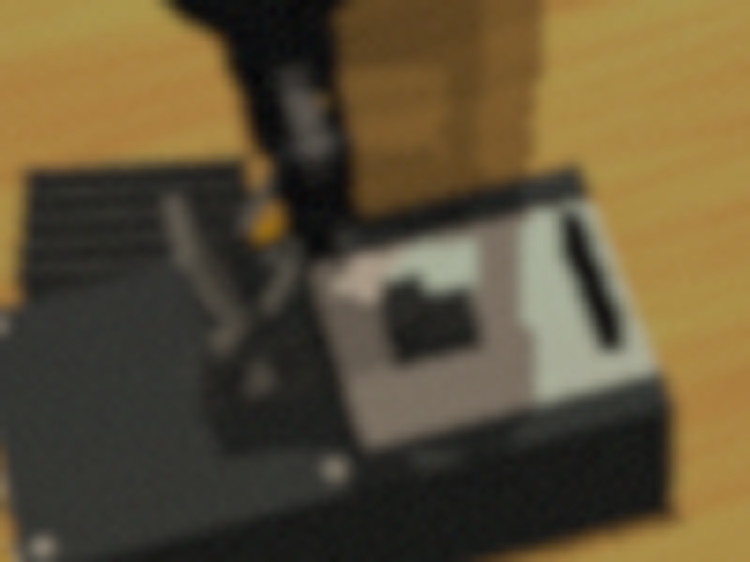

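>>> play_rows:
  dp:
    - [4, 0, 3]
    - [10, 0, 9]
    - [16, 0, 15]
    - [22, 0, 20]
    - [28, 0, 25]
    - [34, 0, 31]
    - [39, 0, 36]
    - [42, 0, 38]
  delta_rot:
    - [0, 0, 0]
    - [0, 0, 0]
    - [0, 0, 0]
    - [0, 0, 0]
    - [0, 0, 0]
    - [0, 0, 0]
    - [0, 0, 0]
    - [0, 0, 0]
  gripper: [-0.2, -0.2, -0.2, -0.2, -0.2, -0.2, -0.2, -0.2]

```text
clock: 8.38
position: [0.5896, -0.0816, 0.1689]
orientation: [-180.0, 0.1, 85.8]
contact_force: [-1.8, -4.7, -1.0]
opening: 0.0511
```

>>> play_rows:
  dp:
    - [2, 0, 4]
    - [4, 0, 9]
    - [7, 0, 15]
    - [9, 0, 21]
    - [11, 0, 27]
    - [12, 0, 32]
    - [12, 0, 36]
    - [12, 0, 36]
  delta_rot:
    - [0, 0, 0]
    - [0, 0, 0]
    - [0, 0, 0]
    - [0, 0, 0]
    - [0, 0, 0]
    - [0, 0, 0]
    - [0, 0, 0]
    - [0, 0, 0]
  gripper: [-0.2, -0.2, -0.2, -0.2, -0.2, -0.2, -0.2, -0.2]

```text
clock: 9.05
position: [0.5906, -0.0693, 0.1332]
orientation: [-180.0, -0.1, 85.8]
contact_force: [-0.8, 1.6, 2.0]
opening: 0.051
```

```bash
python3 -c "
from h import *
go((57,0,118))
crop('scene',195,170,100,75,7.5,'pics/s4.png')"
```

```text
t 9.05 case [ 57.4  -0.5 133.2] F [1.5 1.  2. ] open 51.0
rot [-0.02 -0.07  0.3 ]
(57, 0, 118) dp [-0.4 -0.5 15.2]
```

View pics/s4.png

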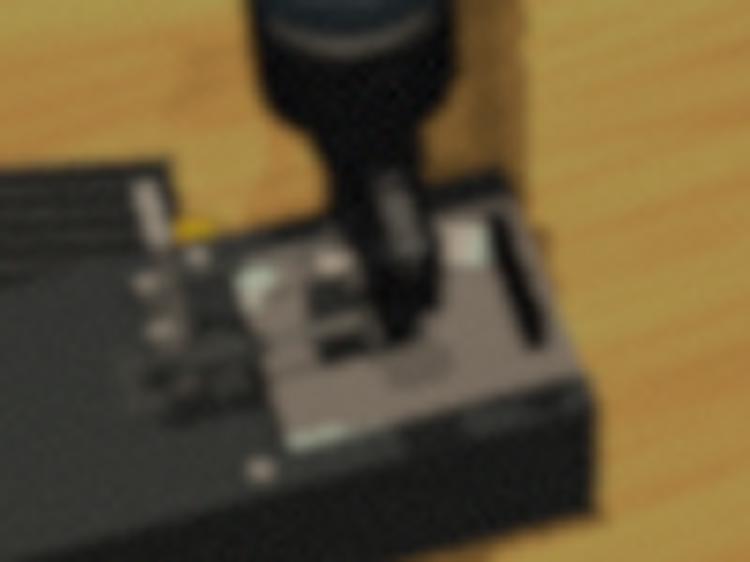

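>>> play_rows:
  dp:
    - [0, 0, 2]
    - [0, 0, 4]
    - [0, 0, 7]
    - [0, 0, 10]
    - [0, 0, 13]
    - [0, 0, 16]
    - [0, 0, 17]
    - [0, 0, 17]
  delta_rot:
    - [0, 0, 0]
    - [0, 0, 0]
    - [0, 0, 0]
    - [0, 0, 0]
    - [0, 0, 0]
    - [0, 0, 0]
    - [0, 0, 0]
    - [0, 0, 0]
  gripper: [-0.2, -0.2, -0.2, -0.2, -0.2, -0.2, -0.2, -0.2]

```text
clock: 9.77
position: [0.5907, -0.0703, 0.1169]
orientation: [-180.0, 0.0, 85.8]
contact_force: [-2.7, -0.5, 0.9]
opening: 0.051
```

>>> play_rows:
  dp:
    - [0, 0, 1]
    - [0, 0, 2]
    - [0, 0, 3]
    - [0, 0, 4]
    - [0, 0, 5]
    - [0, 0, 5]
  delta_rot:
    - [0, 0, 0]
    - [0, 0, 0]
    - [0, 0, 0]
    - [0, 0, 0]
    - [0, 0, 0]
    - [0, 0, 0]
  gripper: [-0.2, -0.2, -0.2, -0.2, -0.2, -0.2]

```text
clock: 10.27
position: [0.5908, -0.0698, 0.1121]
orientation: [180.0, 0.0, 85.8]
contact_force: [-1.6, 0.6, 2.5]
opening: 0.0512
```

```bash
python3 -c "
from h import *
go((57,0,110))"
```

```text
t 10.27 case [ 56.8  -0.7 112.1] F [0.5 1.7 2.5] open 51.2
rot [0.01 0.   0.3 ]
(57, 0, 110) dp [ 0.2 -0.7  2.1]
```

>>> play_rows:
  dp:
    - [0, 0, 0.7]
    - [0, 0, 1.4]
    - [0, 0, 2]
    - [0, 0, 2]
  delta_rot:
    - [0, 0, 0]
    - [0, 0, 0]
    - [0, 0, 0]
    - [0, 0, 0]
  gripper: [-0.2, -0.2, -0.2, -0.2]

```text
clock: 10.6
position: [0.5909, -0.0698, 0.1112]
orientation: [-180.0, 0.0, 85.8]
contact_force: [-4.5, 1.8, 7.6]
opening: 0.0511
```

>>> play_rows:
  dp:
    - [0, 0, 0.7]
    - [0, 0, 1.4]
    - [0, 0, 2]
    - [0, 0, 2]
  delta_rot:
    - [0, 0, 0]
    - [0, 0, 0]
    - [0, 0, 0]
    - [0, 0, 0]
  gripper: [-0.2, -0.2, -0.2, -0.2]

```text
clock: 10.93
position: [0.5912, -0.0699, 0.1109]
orientation: [-180.0, 0.0, 85.8]
contact_force: [-9.3, 1.7, 17.7]
opening: 0.0512
```

>>> play_rows:
  dp:
    - [0, 0, -1.5]
    - [0, 0, -3]
    - [0, 0, -4]
    - [0, 0, -4]
  delta_rot:
    - [0, 0, 0]
    - [0, 0, 0]
    - [0, 0, 0]
    - [0, 0, 0]
  gripper: [-0.2, -0.2, -0.2, -0.2]

```text
clock: 11.27
position: [0.5908, -0.0698, 0.1121]
orientation: [180.0, -0.0, 85.8]
contact_force: [-1.1, -0.0, 1.2]
opening: 0.0513
```

```bash
python3 -c "
from h import *
go((57,0,112.6))"
```

```text
t 11.27 case [ 56.9  -0.8 112.1] F [-0.1  1.1  1.2] open 51.3
rot [ 0.01 -0.    0.3 ]
(57, 0, 112.6) dp [ 0.2 -0.8 -0.5]
```

>>> play_rows:
  dp:
    - [-1.5, 0, -0.3]
    - [-3, 0, -0.3]
    - [-4.5, 0, -0.3]
    - [-6, 0, -0.3]
    - [-7.5, 0, -0.3]
    - [-8.5, 0, -0.3]
    - [-9, 0, -0.3]
    - [-9, 0, -0.3]
  delta_rot:
    - [0, 0, 0]
    - [0, 0, 0]
    - [0, 0, 0]
    - [0, 0, 0]
    - [0, 0, 0]
    - [0, 0, 0]
    - [0, 0, 0]
    - [0, 0, 0]
  gripper: [-0.2, -0.2, -0.2, -0.2, -0.2, -0.2, -0.2, -0.2]

```text
clock: 11.93
position: [0.59, -0.077, 0.1114]
orientation: [-180.0, -0.2, 85.8]
contact_force: [3.0, 7.7, -3.9]
opening: 0.0512
```

>>> play_rows:
  dp:
    - [-1, 0, 0]
    - [-2, 0, 0]
    - [-3, 0, 0]
    - [-3, 0, 0]
  delta_rot:
    - [0, 0, 0]
    - [0, 0, 0]
    - [0, 0, 0]
    - [0, 0, 0]
  gripper: [-0.2, -0.2, -0.2, -0.2]

```text
clock: 12.27
position: [0.5898, -0.0775, 0.1114]
orientation: [-180.0, -0.5, 85.7]
contact_force: [3.8, 16.2, -1.4]
opening: 0.0515
```

```bash
python3 -c "
from h import *
go((45,0,112.6))"
```

```text
t 12.27 case [ 49.1  -0.4 111.4] F [16.4 -2.5 -1.4] open 51.5
rot [-0.04 -0.54  0.17]
(45, 0, 112.6) dp [-4.1 -0.4 -1.2]
```

Blocked at about 49: either the post or the lip's edge. Feel test: relax x and lift — under the lip it must bind after about 3 mm.

>>> play_rows:
  dp:
    - [2, 0, 0]
    - [2.5, 0, -1]
    - [2.5, 0, -2]
    - [2.5, 0, -3]
    - [2.5, 0, -4]
    - [2.5, 0, -5]
    - [2.5, 0, -6]
    - [2.5, 0, -6]
  delta_rot:
    - [0, 0, 0]
    - [0, 0, 0]
    - [0, 0, 0]
    - [0, 0, 0]
    - [0, 0, 0]
    - [0, 0, 0]
    - [0, 0, 0]
    - [0, 0, 0]
  gripper: [-0.2, -0.2, -0.2, -0.2, -0.2, -0.2, -0.2, -0.2]

```text
clock: 12.93
position: [0.5893, -0.0781, 0.1162]
orientation: [-179.9, -0.2, 85.8]
contact_force: [5.0, 4.3, -10.8]
opening: 0.051
```

```bash
python3 -c "
from h import *
go((45,0,112.6))"
```

```text
t 12.93 case [4.840e+01 1.000e-01 1.162e+02] F [  4.7  -4.7 -10.8] open 51.0
rot [-0.07 -0.16  0.26]
(45, 0, 112.6) dp [-3.5  0.   3.6]
```

Lifting binds at z≈116 (−11 N), so the bar is under the lip, against the post. Settle it back at seat height and release.

>>> play_rows:
  dp:
    - [0, 0, 1.5]
    - [0, 0, 3]
    - [0, 0, 4.5]
    - [0, 0, 4.5]
    - [0, 0, 4.5]
  delta_rot:
    - [0, 0, 0]
    - [0, 0, 0]
    - [0, 0, 0]
    - [0, 0, 0]
    - [0, 0, 0]
  gripper: [-0.2, -0.2, -0.2, -0.2, -0.2]

```text
clock: 13.35
position: [0.5897, -0.0782, 0.1138]
orientation: [-179.9, -0.1, 85.7]
contact_force: [0.2, 6.3, 0.6]
opening: 0.0511
```

>>> play_rows:
  dp:
    - [0, 0, 0]
    - [0, 0, 0]
    - [0, 0, 0]
    - [0, 0, 0]
    - [0, 0, 0]
  delta_rot:
    - [0, 0, 0]
    - [0, 0, 0]
    - [0, 0, 0]
    - [0, 0, 0]
    - [0, 0, 0]
  gripper: [0.6, 0.6, 0.6, 0.6, 0.6]

```text
clock: 13.77
position: [0.5902, -0.0797, 0.1143]
orientation: [180.0, 0.0, 85.8]
contact_force: [0.4, -0.1, -1.1]
opening: 0.0683
```

>>> play_rows:
  dp:
    - [0, 0, -3]
    - [0, 0, -10]
    - [0, 0, -25]
    - [0, 0, -45]
    - [0, 0, -70]
    - [0, 0, -95]
    - [0, 0, -110]
    - [0, 0, -110]
  delta_rot:
    - [0, 0, 0]
    - [0, 0, 0]
    - [0, 0, 0]
    - [0, 0, 0]
    - [0, 0, 0]
    - [0, 0, 0]
    - [0, 0, 0]
    - [0, 0, 0]
  gripper: [0.6, 0.6, 0.6, 0.6, 0.6, 0.6, 0.6, 0.6]

```text
clock: 14.43
position: [0.5924, -0.08, 0.2295]
orientation: [179.5, 0.1, 85.8]
contact_force: [0.7, 0.1, 0.5]
opening: 0.0684
```

```bash
python3 -c "
from h import *
go((45,0,112.6))
crop('scene',185,170,110,82,7,'pics/s5.png')"
```

```text
t 14.43 case [ 46.8  -3.1 229.5] F [ 0.1 -0.7  0.5] open 68.4
rot [0.5  0.13 0.3 ]
(45, 0, 112.6) dp [ -1.5  -4.1 116.9]
```

View pics/s5.png

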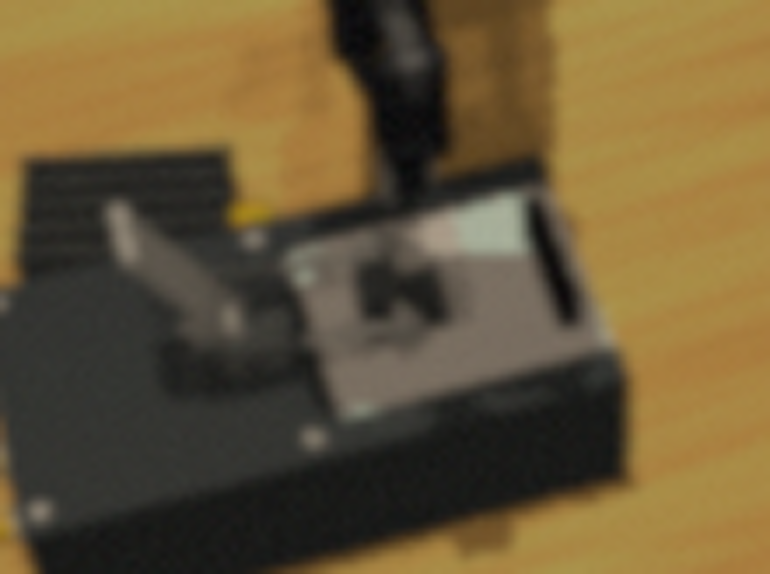

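The lever leans back (tip at 118,225 in crop), with the loop round the keeper at (400,290). That matches the predicted q≈64°. Next I'll shut the fingers and come over the handle's lid side.

>>> play_rows:
  dp:
    - [-5, 0, 0]
    - [-17, 0, 0]
    - [-32, 0, 0]
    - [-50, 0, 0]
    - [-66, 0, 0]
    - [-76, 0, 0]
    - [-80, 0, 0]
    - [-80, 0, 0]
  delta_rot:
    - [0, 0, 0]
    - [0, 0, 0]
    - [0, 0, 0]
    - [0, 0, 0]
    - [0, 0, 0]
    - [0, 0, 0]
    - [0, 0, 0]
    - [0, 0, 0]
  gripper: [-1, -1, -1, -1, -1, -1, -1, -1]

```text
clock: 15.15
position: [0.5838, -0.1604, 0.2234]
orientation: [-179.9, -0.0, 85.7]
contact_force: [0.7, -0.6, 0.2]
opening: -0.0001
```

>>> play_rows:
  dp:
    - [0, 0, 0]
    - [0, 0, 0]
    - [0, 0, 0]
  delta_rot:
    - [0, 0, 0]
    - [0, 0, 0]
    - [0, 0, 0]
  gripper: [-1, -1, -1]

```text
clock: 15.4
position: [0.5843, -0.1584, 0.224]
orientation: [-180.0, -0.0, 85.8]
contact_force: [0.7, -0.2, -0.4]
opening: -0.0001
```

```bash
python3 -c "
from h import *
go((-35,0,184))
c,d=ray('scene',201.6,202.5);a,b=to_case(c),E3@d;print('tip',(a-b*a[1]/b[1])*1e3)"
```

```text
t 15.4 case [-32.   -1.2 224. ] F [-0.2 -0.7 -0.4] open -0.1
rot [-0.01 -0.01  0.34]
(-35, 0, 184) dp [-3.  -1.2 40. ]
tip [-63.67553569   0.         183.21829457]
```

>>> play_rows:
  dp:
    - [-1, 0, 4]
    - [-3, -1, 11]
    - [-3, -1, 19]
    - [-3, -1, 28]
    - [-3, -1, 36]
    - [-3, -1, 40]
    - [-3, -1, 40]
    - [-3, -1, 40]
  delta_rot:
    - [0, 0, 0]
    - [0, 0, 0]
    - [0, 0, 0]
    - [0, 0, 0]
    - [0, 0, 0]
    - [0, 0, 0]
    - [0, 0, 0]
    - [0, 0, 0]
  gripper: [-1, -1, -1, -1, -1, -1, -1, -1]

```text
clock: 16.07
position: [0.5829, -0.1619, 0.1837]
orientation: [-180.0, -0.0, 85.8]
contact_force: [1.4, -0.9, 0.2]
opening: -0.0001
```

>>> play_rows:
  dp:
    - [-5, 0, 0]
    - [-10, 0, 3]
    - [-15, 0, 6]
    - [-19, 0, 8]
    - [-23, 0, 12]
    - [-27, 0, 16]
    - [-31, 0, 20]
    - [-34, 0, 25]
  delta_rot:
    - [0, 0, 0]
    - [0, 0, 0]
    - [0, 0, 0]
    - [0, 0, 0]
    - [0, 0, 0]
    - [0, 0, 0]
    - [0, 0, 0]
    - [0, 0, 0]
  gripper: [-1, -1, -1, -1, -1, -1, -1, -1]

```text
clock: 16.73
position: [0.5807, -0.1969, 0.1591]
orientation: [179.9, 0.1, 85.8]
contact_force: [-0.4, 0.2, 3.0]
opening: 0.0002
```

```bash
python3 -c "
from h import *
go((-74,0,149),(-79,0,127))"
```

```text
t 16.73 case [-70.7  -0.7 159.1] F [0.2 0.5 3. ] open 0.2
rot [0.06 0.06 0.27]
(-74, 0, 149) dp [-3.3 -0.7 10.1]
(-79, 0, 127) dp [-8.3 -0.8 32.1]
```

>>> play_rows:
  dp:
    - [-2, 0, 4]
    - [-3, 0, 8]
    - [-5, 0, 12]
    - [-6, 0, 16]
    - [-7, 0, 20]
    - [-8, 0, 24]
    - [-8, 0, 28]
    - [-8, 0, 31]
  delta_rot:
    - [0, 0, 0]
    - [0, 0, 0]
    - [0, 0, 0]
    - [0, 0, 0]
    - [0, 0, 0]
    - [0, 0, 0]
    - [0, 0, 0]
    - [0, 0, 0]
  gripper: [-1, -1, -1, -1, -1, -1, -1, -1]

```text
clock: 17.4
position: [0.58, -0.2039, 0.1306]
orientation: [-179.9, -0.0, 85.8]
contact_force: [-13.3, 6.1, 32.1]
opening: 0.0001
```

>>> play_rows:
  dp:
    - [0, 0, 1]
    - [0, 0, 2]
    - [0, 0, 3]
    - [0, 0, 3]
  delta_rot:
    - [0, 0, 0]
    - [0, 0, 0]
    - [0, 0, 0]
    - [0, 0, 0]
  gripper: [-1, -1, -1, -1]

```text
clock: 17.73
position: [0.5801, -0.2039, 0.1306]
orientation: [-179.9, -0.0, 85.8]
contact_force: [-16.9, 7.3, 32.8]
opening: 0.0003
```

>>> play_rows:
  dp:
    - [0, 0, 1]
    - [0, 0, 2]
    - [0, 0, 3]
    - [0, 0, 3]
  delta_rot:
    - [0, 0, 0]
    - [0, 0, 0]
    - [0, 0, 0]
    - [0, 0, 0]
  gripper: [-1, -1, -1, -1]

```text
clock: 18.07
position: [0.5803, -0.204, 0.1304]
orientation: [-179.8, 0.0, 85.9]
contact_force: [-24.3, 10.8, 46.0]
opening: -0.0001
```

```bash
python3 -c "
from h import *
go((-79,0,127))
crop('scene',185,170,110,82,7,'pics/s6.png')"
```

```text
t 18.07 case [-77.7  -0.9 130.4] F [ 8.8 25.1 46. ] open -0.1
rot [-0.17  0.    0.37]
(-79, 0, 127) dp [-1.3 -0.8  3.4]
```

View pics/s6.png

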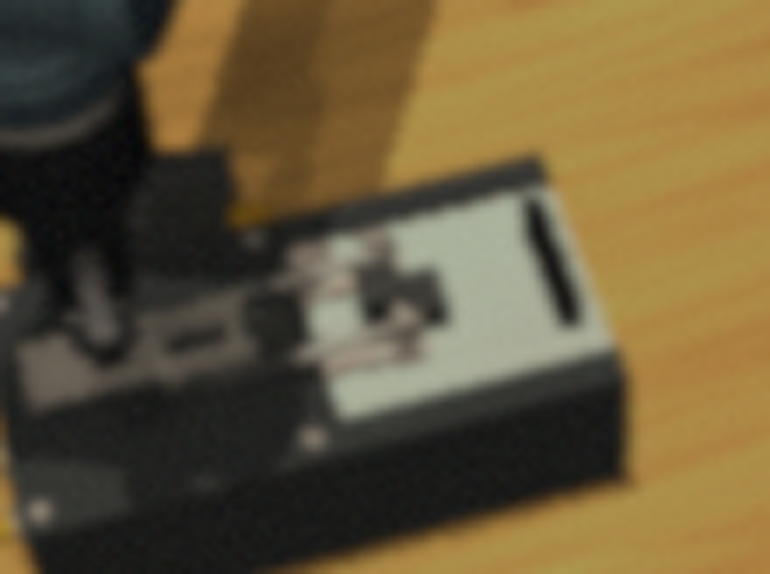

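The lever lies flat (20–250, 300–400), with a hard stop under it, and the loop reaches round the keeper (400,300). Lift off and check it stays.

>>> play_rows:
  dp:
    - [0, 0, -4]
    - [0, 0, -8]
    - [0, 0, -15]
    - [0, 0, -30]
    - [0, 0, -50]
    - [0, 0, -75]
    - [0, 0, -95]
    - [0, 0, -100]
  delta_rot:
    - [0, 0, 0]
    - [0, 0, 0]
    - [0, 0, 0]
    - [0, 0, 0]
    - [0, 0, 0]
    - [0, 0, 0]
    - [0, 0, 0]
    - [0, 0, 0]
  gripper: [-1, -1, -1, -1, -1, -1, -1, -1]

```text
clock: 18.78
position: [0.5814, -0.2047, 0.2257]
orientation: [179.7, 0.1, 85.8]
contact_force: [1.0, 0.1, 1.2]
opening: -0.0005
```

>>> play_rows:
  dp:
    - [-8, 0, -5]
    - [-20, 0, -15]
    - [-40, 0, -25]
    - [-60, 0, -35]
    - [-80, 0, -40]
    - [-92, 0, -40]
    - [-100, 0, -40]
    - [-100, 0, -40]
  delta_rot:
    - [0, 0, 0]
    - [0, 0, 0]
    - [0, 0, 0]
    - [0, 0, 0]
    - [0, 0, 0]
    - [0, 0, 0]
    - [0, 0, 0]
    - [0, 0, 0]
  gripper: [-1, -1, -1, -1, -1, -1, -1, -1]

```text
clock: 19.45
position: [0.5717, -0.3051, 0.2605]
orientation: [-179.9, -0.1, 85.7]
contact_force: [-0.1, -0.3, 0.1]
opening: -0.0002
```

```bash
python3 -c "
from h import *
go((-79,0,127))
crop('scene',180,170,115,86,6.5,'pics/s7.png')
crop('top',190,130,190,120,4,'pics/t7.png')"
```

```text
t 19.45 case [-1.792e+02 -2.000e-01  2.605e+02] F [-0.3  0.1  0.1] open -0.2
rot [-0.12 -0.07  0.16]
(-79, 0, 127) dp [100.1   0.4 133.6]
```

View pics/s7.png

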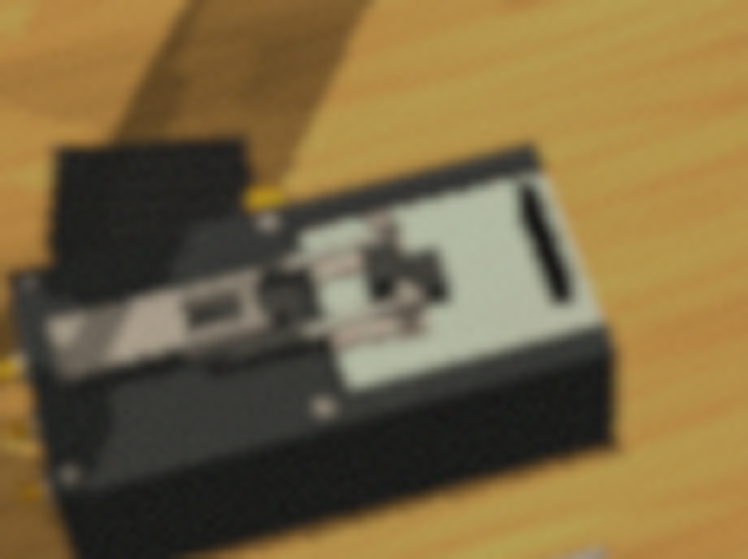

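View pics/t7.png

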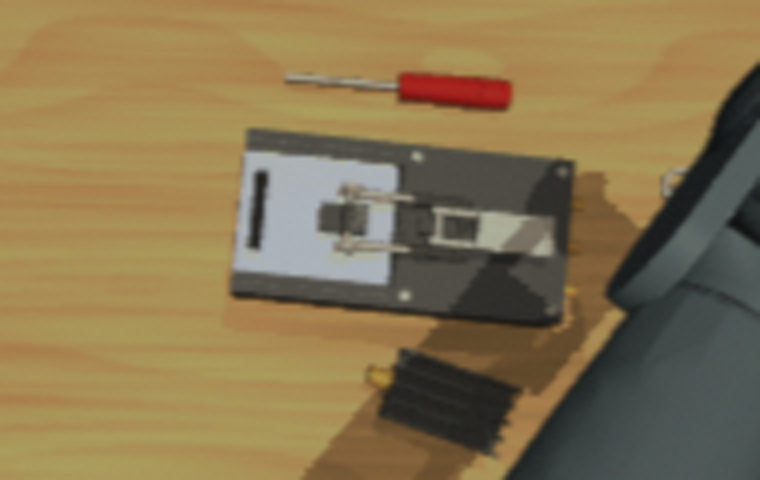

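Both views show the lever flat, and the bar passing under the keeper's lip with its caps at (348,190) and (346,243) in the top view. The lid is shut; the screwdriver and dummy load have not moved. Handing in.

```bash
python3 -c "
from h import *
print(r.job_done())"
```

```text
the job is handed in; nothing more can be done
None
```

The case is closed and the job is handed in at about 19.5 s of the 67 s allowed.

- **Lid:** I pushed it shut by the grip bar. It met its stop with the finger within about 1 mm of the expected place.
- **Loop:** I pinched the bar by its caps, carried it over the lip onto the foot, then pulled it back against the post. Contact came at a tool x about 4 mm further out than I expected. A lift test then bound at about −11 N, which showed the bar was under the lip.
- **Lever:** I pressed it down over centre to a hard stop, where an extra 13 N moved it only 0.2 mm. The stop was about 3.5 mm higher than I had calculated. There was also about 25 N of unexplained sideways force on the fingertips while pressing. The highest force reported was about 53 N, at the fingertips.

After I lifted off, both cameras showed the lever still flat, the loop hooked under the lip and the lid shut. The screwdriver and dummy load had not moved. I did not check the mug, mouse, tray, multimeter or spanner in the final pictures; the arm's path stayed well above them. The gripper is shut, empty and clear of everything, with the force reading near zero.

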